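Lock a syringe pump in its bench clamp with a quick-release cam lever

TASK

The syringe pump sits loose in its bench clamp. With the orange cam lever left open, turn the four-armed hand nut at the other end (top towards the robot, clockwise seen from the nut's end) until both jaws are snug against the pump and the lever would meet firm resistance (not so tight that the lever can no longer be closed), then swing the orange lever fully closed so that the pump is locked. Leave the pump standing in the clamp, do not disturb the things around, and take the hand away.

Things in the scene. Friction and masses are not known exactly. Their poses are not given: they have to be found in the camera images.
- clamp: Fixed clamp cradle: aluminium base plate 155 x 290 x 8 mm with a grey tower (50 x 24 mm, top 91 mm above the worktop) at its +y end. Origin: on the worktop below the skewer, midway between the ends; x = away from the robot at yaw 0, y = along the skewer from lever end to nut end, z up. Skewer axis 65 mm above the worktop, over x = 0. All clamp parts share this yaw.
- pump: Loose white and orange syringe pump, 195 x 161 x 109 mm, 0.9 kg, standing on the base plate between the jaws, its orange drum towards the robot. Origin: underside, see point pump_mid for the middle. Its own x runs along the clamp's -y. Its flat ends are 190 mm apart; it can slide along the plate between the jaws.
- pump_mid (a point): Middle of the pump. The flat ends that the jaws press lie 95 mm either side of it along the clamp's y.
- nut_jaw: Jaw with black rubber face (48 x 60 mm) on the nut side; moves 4 mm towards the pump (clamp -y) per radian of the nut and does not run back.
- nut_jaw_face (a point): Middle of the nut-side jaw's rubber face (the plane that touches the pump).
- cam_jaw: Jaw with black rubber face (48 x 60 mm) on the lever side. It is spring-loaded: 20 N preload, then 8 N per mm, bottoming at 10 mm. Closing the lever advances it 6 mm towards the pump (4 mm per radian).
- cam_jaw_face (a point): Middle of the lever-side jaw's rubber face. With the lever open, the jaws are just snug when the two faces first come to 190 mm apart along the clamp's y; turning on only compresses the spring, and more than 1 rad too far the lever cannot close fully. The lever-side block is set up to 2.5 mm nearer or farther from start to start, so the snug nut angle differs too.
- nut (a joint): Hand nut angle, rad, range -0.2 to 4.2; grows as it tightens: the top arm moves towards the robot (clamp -x). Starts between 0 and 0.4; snug lies at about 1.4 to 2.7. It turns against steady friction of 0.5 N m (about 11 N at 45 mm) and stays where it is left.
- nut_center (a point): On the nut's axis (horizontal, along clamp y) in the plane of its four arms. Arms are 12 mm thick black bars at 90 degrees, ending in red balls of 16 mm diameter centred 48 mm from the axis. At joint value 0 one arm points straight up; arm k leans from upright towards the robot by (joint + k*pi/2). The tower's face is 24 mm from the arm plane.
- lever (a joint): Cam lever angle, rad: 0 = fully open (points straight out along clamp -y), 1.5 = fully closed (against its stop, lies along clamp +x). It swings in a horizontal plane away from the robot; starts between 0 and 0.2. It turns against its own friction of 0.45 N m, which holds it where it is left; when the nut is snug it grows stiffer up to about 0.75 N m when closed (about 9 N, 80 mm from the pivot).
- lever_pivot (a point): Lever's vertical pivot axis, at mid-height of the lever, 65 mm above the worktop.
- lever_tip (a point): Free end of the orange lever, 105 mm from the pivot; the lever is 14 mm thick, and 24 mm high over its outer 55 mm (paddle).
- shears: Blue-handled shears lying on the worktop, bystander, 155 mm.
- gel_bottle: Clear gel bottle 172 mm high, bystander.
- notepad: Notepad 106 x 76 mm, bystander.
- marker: White and black marker, 137 mm, bystander.
- penlight: White penlight, 133 mm, bystander.
- pulse_oximeter: Small blue pulse oximeter, 60 mm, bystander.
- kidney_dish: Kidney dish, 208 mm, bystander.

How it is judged:
By the outcome, as a careful person would: the job done as asked, in the order asked, and still so for the second after the job is handed in, with the robot touching nothing.
It also fails if it takes over 58 s, if anything falls off the work surface, if the arm or the gripper's body presses on something with over 40 N, if the wrist force passes 120 N, or if a joint passes its speed limit or range.

ROBOT

A 7-joint arm with a two-finger parallel gripper is mounted at the origin on a cart in front of the work surface, level with it; the furniture and walls round the work are solid. World frame = base frame: x ahead of the robot, y to its left, z up, the work surface at z = 0. Lengths are in m, angles in rad, forces in N, time in s.
With the tool pointing down it reaches from about 0.4 to 0.875 m from the base axis. Payload 19.3 kg.
Tool frame: the origin (TCP) lies on the centre line of the jaws, within the pads' length; the fingertips stand 14 mm ahead of it and the grasp point (between the pads) lies 5 mm behind it (r.tip_extent is the z of the fingertips in the tool frame, in m); z points along the fingers, y is the line along which they close (so a half turn about z gives the same grasp; the last joint's range is limited). The gripper opens to 85 mm and grips with 20 to 120 N. Pads are 22 mm wide; open, the fingers measure 114 mm over their backs; the gripper's body (76 mm by 85 mm) begins 54 mm behind the grasp point. The pads swing forward as they close: fully open they stand 13 mm farther back than shut.
Start: joints at [-1.334, 0.521, -0.036, 1.599, 0.021, 1.021, -0.113], TCP at [0.189, 0.596, 0.245] pointing down, gripper open.
Joint ranges: [-2.91, 2.91], [-0.3, 2.13], [-1.5, 1.42], [0.17, 2.43], [-1.26, 4.41], [0.16, 1.93], [-2.52, 2.52]. Speed limits (rad/s): [1.89, 1.89, 2.39, 2.39, 3.01, 3.01, 3.01].

INTERFACE

Orientations are given as a 3x3 rotation matrix whose columns are the frame's x, y, z axes.
In Python, from cell import r, vision, job gives the robot as it stands.
- The arm moves only by the tool arm_command, never from a script. Its argument "moves" is a list of rows, each a list of 5 numbers: the finger opening in mm, from 0 to 85.4, then the shift along the tool's x, y, z as a fraction of full scale, then the turn about the tool's z as a fraction of full scale. A call has 1 to 20 rows; each row shifts and turns the commanded pose from where the row before left it, along the tool's axes as they then stand; what a row does not reach is not made up. Full scale, the value 1, is 0.5 m for a shift and pi rad for a turn. A row lasts 1/12 s, in which the tool goes at most 41.7 mm and 7.16 degrees, less where a joint would pass 70% of its speed; a pose out of reach is approached as far as the arm can. A call with a number of a shift or a turn outside -1 to 1 is refused whole. A call with a gripper value outside its range is refused whole. The fingers move at their own pace and stop on an object; "squeeze" is the grip in N (left out, the last holds). Time passes only in rows, so rows that do not move let the fingers close. It gives the time, the measured TCP pose, the force, the opening and the grip force at its end, in the units of the state.
- r.state(): the state, without advancing time (a new reading comes with each control period).
- vision.grab_frame(name): name is "scene" or "side" or "wrist"; returns the picture (384x512x3 uint8, blue, green, red); there is no depth.
- vision.camera_info(name): a dict with "mtx" (3x3 intrinsics, pixels), "view" (4x4, takes a point from world to camera coordinates). Camera axes: x right, y up, looking along -z (the intrinsics and any distortion apply to the point x, -y, -z); pixel columns grow to the right and rows downward; lengths in m; the calibration is good to about 2 mm. A picture is of the moment at which its call begins: read the wrist's pose just before it. camera_info takes no time and is no camera call; for the wrist camera it gives the pose at the moment of the call.
- job.job_done(): hands the job in; it is judged then, once.
Trained networks look in the newest picture that a camera, given by its name, has taken for a name from the list of things; names that differ only in an ending like _2 or _b are one class to them, and where a whole thing is asked for, a point or a joint stands for the part that bears it (a point fixed in the world has none). Each returns a list of dicts, best first, with "p" (0 to 1); they miss things now and then, are a little off and sometimes report something else, mostly with a low value. They report only what shows in the picture. A call takes as long as a camera call.
- vision.recognise(camera, thing): "rect" ([left, top, right, bottom] in pixels, round what is visible of it).
The state is a dict: "time_s": time; "qpos": joint angles; "qd": joint speeds; "joint_torque": joint torques, N m; "tcp_pos": TCP position; "ee_rot": TCP orientation; "force": force on the tool from outside, world axes, zero at the start; "torque": the same for the moment, N m; "gripper_width": opening from 0.0 (shut) to 1.0 (fully open); "gripper_force": force on a finger pad.
Only numpy, scipy, OpenCV 4.12 (cv2) and the standard library are available. Lean on these libraries where they do the work, as an engineer would, in place of code of your own. Each camera call takes 0.05 s, during which the arm holds its last target. There are 200 camera calls.

## Working session

There is one attempt and no reset: what is moved stays moved. The work goes in short steps, Python scripts to look and compute and a tool call to move; the robot and the scene stay as the last step left them, time stands still between calls to the robot, and variables do not carry over. Pictures are saved under pics/ and viewed, at most 10 in all, crops included, and the job is handed in when it is done.

Besides the shell and the picture viewer there is one more tool, called after ">>>" by a JSON object that holds its "op" and its "data", one argument or row to a line. arm_command: Moves the arm, as the interface text tells. Shift numbers are shares of 0.5 m and turn numbers shares of pi rad, none past 1 either way. Its arguments: {"type":"object","properties":{"moves":{"type":"array","items":{"type":"array","items":{"type":"number"}}},"squeeze":{"type":"number"}},"required":["moves"]}

```bash
mkdir -p pics; ls
python3 - <<'E'
from cell import r,vision,job
import cv2,numpy as np
s=r.state();print(s['time_s'],s['tcp_pos'],np.round(s['ee_rot'],3).tolist(),s['gripper_width'],r.tip_extent)
for c in('scene','side'):
    im=vision.grab_frame(c);cv2.imwrite(f'pics/{c}0.png',im)
    i=vision.camera_info(c);print(c,np.round(i['mtx'],1).tolist(),np.round(i['view'],4).tolist(),[k for k in i])
    for t in('clamp','pump','nut','lever','nut_jaw','cam_jaw','lever_tip','nut_center'):
        print(t,[(np.round(d['rect']).tolist(),round(d['p'],2)) for d in vision.recognise(c,t)[:2]])
E
```

```text
pics
0.0 [0.18867392 0.59552611 0.2447295 ] [[-0.953, 0.302, -0.0], [0.302, 0.953, -0.001], [-0.0, -0.001, -1.0]] 0.9976424097679483 0.014
scene [[479.1, 0.0, 256.3], [0.0, 479.1, 188.0], [0.0, 0.0, 1.0]] [[0.5846, -0.8113, -0.0033, -0.2669], [0.5258, 0.3758, 0.7631, -0.3986], [-0.6179, -0.4478, 0.6463, -1.6988], [0.0, 0.0, 0.0, 1.0]] ['mtx', 'view']
clamp [([232.0, 198.0, 300.0, 259.0], 0.7)]
pump []
nut [([229.0, 197.0, 247.0, 210.0], 0.41), ([288.0, 222.0, 300.0, 240.0], 0.31)]
lever [([304.0, 232.0, 332.0, 243.0], 0.42)]
nut_jaw []
cam_jaw [([291.0, 226.0, 297.0, 239.0], 0.61)]
lever_tip [([304.0, 231.0, 337.0, 245.0], 0.61)]
nut_center [([239.0, 202.0, 294.0, 248.0], 0.64), ([230.0, 196.0, 246.0, 209.0], 0.47)]
side [[442.3, 0.0, 257.3], [0.0, 442.3, 192.4], [0.0, 0.0, 1.0]] [[0.9786, -0.2057, 0.0048, -0.5303], [0.1368, 0.6681, 0.7314, -0.1937], [-0.1537, -0.7151, 0.6819, -1.3612], [0.0, 0.0, 0.0, 1.0]] ['mtx', 'view']
clamp [([208.0, 185.0, 276.0, 291.0], 0.93), ([242.0, 252.0, 261.0, 256.0], 0.36)]
pump [([201.0, 201.0, 266.0, 267.0], 0.91)]
nut [([215.0, 187.0, 244.0, 204.0], 0.48)]
lever [([251.0, 273.0, 269.0, 306.0], 0.47)]
nut_jaw []
cam_jaw [([243.0, 251.0, 262.0, 263.0], 0.63)]
lever_tip [([255.0, 273.0, 272.0, 302.0], 0.65), ([203.0, 200.0, 269.0, 268.0], 0.25)]
nut_center [([211.0, 184.0, 245.0, 205.0], 0.61)]
```

Run:
```python
import cv2,numpy as np
a=cv2.imread('pics/scene0.png')[150:290,190:380];b=cv2.imread('pics/side0.png')[160:320,170:320]
a=cv2.resize(a,(800,590),interpolation=cv2.INTER_CUBIC);b=cv2.resize(b,(562,600),interpolation=cv2.INTER_CUBIC)
cv2.imwrite('pics/a.png',a);cv2.imwrite('pics/b.png',b)
```

```text
(no output)
```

View pics/scene0.png

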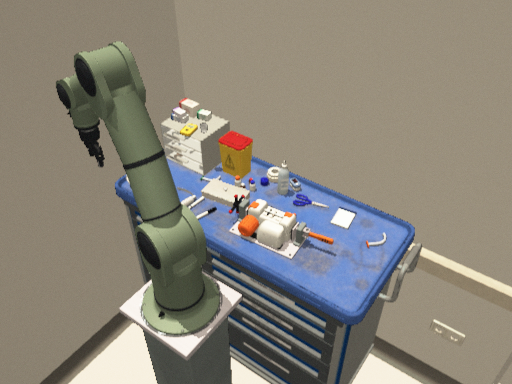

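View pics/b.png

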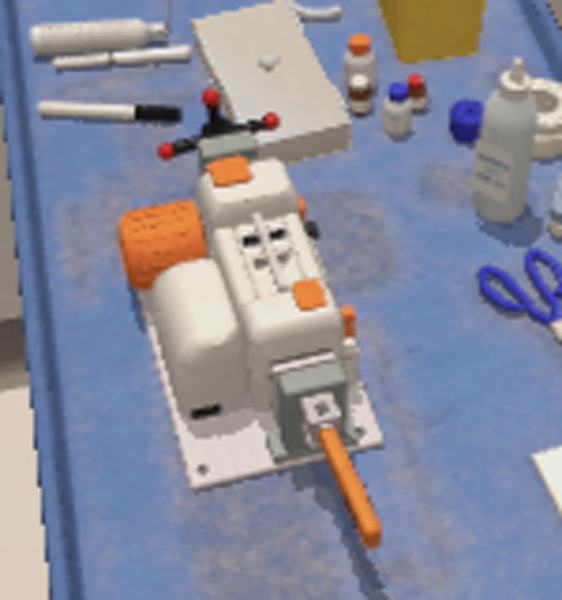

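View pics/a.png

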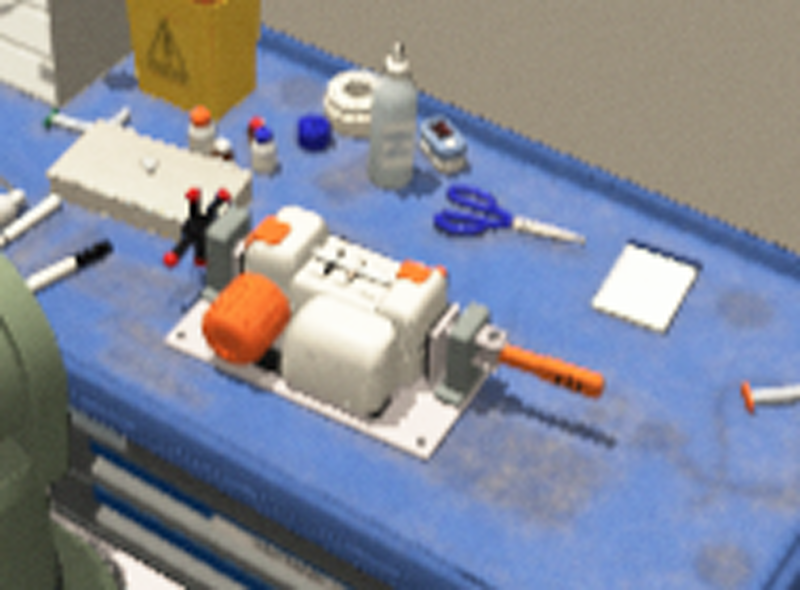

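The scene view shows the clamp with its nut at the +y end (image left) and the open orange lever at the right. Three red balls show at about (236,197), (243,196), (231,211) in scene and (226,186), (242,192), (214,200) in side. A beige box lies just beyond the nut.

```bash
cat > h.py <<'E'
from cell import r,vision,job
import cv2,numpy as np
from scipy.optimize import least_squares
def proj(i,p):
    p=np.atleast_2d(p);c=p@i['view'][:3,:3].T+i['view'][:3,3]
    q=c*[1,-1,-1];u=q@i['mtx'].T;return u[:,:2]/u[:,2:]
def ray(i,uv):
    R=np.array(i['view'])[:3,:3];t=np.array(i['view'])[:3,3]
    d=np.linalg.inv(i['mtx'])@[uv[0],uv[1],1];return -R.T@t,R.T@(d*[1,-1,-1])
def onz(i,uv,z):
    o,d=ray(i,uv);return o+d*(z-o[2])/d[2]
def reds(im,lo=25):
    h=cv2.cvtColor(im,cv2.COLOR_BGR2HSV)
    m=((h[...,0]<5)|(h[...,0]>172))&(h[...,1]>150)&(h[...,2]>70)
    n,_,s,c=cv2.connectedComponentsWithStats(m.astype('uint8'))
    return [(c[k].round(1).tolist(),int(s[k,4])) for k in range(1,n) if s[k,4]>=3]
E
python3 - <<'E'
from h import *
I={c:vision.camera_info(c) for c in('scene','side')}
for c,b in(('scene',(225,185,260,220)),('side',(205,175,255,210))):
    im=cv2.imread(f'pics/{c}0.png');print(c,[x for x in reds(im) if b[0]<x[0][0]<b[2] and b[1]<x[0][1]<b[3]])
obs={'scene':[(236.1,196.6),(243.2,196.3),(230.6,211.3)],'side':[(226.3,186.2),(242.3,192.3),(214.3,200.3)]}
for k in range(3):
    f=lambda p:np.concatenate([proj(I[c],p)[0]-obs[c][k] for c in I])
    s=least_squares(f,[.6,.1,.1]);print(k,s.x.round(4),s.fun.round(2))
# lever on z=.065 plane ; base corners z=.008
print('lever tip',onz(I['scene'],(190+603/4.21,150+383/4.21),.065),onz(I['side'],(170+373/3.747,160+535/3.747),.065))
print('pivot',onz(I['scene'],(190+490/4.21,150+345/4.21),.075),onz(I['side'],(170+322/3.747,160+408/3.747),.075))
print('corners side',onz(I['side'],(170+193/3.747,160+487/3.747),.008),onz(I['side'],(170+382/3.747,160+440/3.747),.008))
print('corners scene',onz(I['scene'],(190+430/4.21,150+455/4.21),.008),onz(I['scene'],(190+165/4.21,150+342/4.21),.008))
print(np.round(vision.camera_info('wrist')['view'],3).tolist(),vision.camera_info('wrist')['mtx'].round(1).tolist())
E
```

```text
scene [([235.3, 196.0], 7), ([242.6, 195.8], 5), ([230.0, 211.0], 9)]
side [([225.9, 185.5], 15), ([241.8, 191.7], 11), ([213.9, 199.6], 14)]
0 [0.4607 0.1052 0.1089] [-0.12 -0.36 -0.05  0.3 ]
1 [0.5135 0.1092 0.0693] [-0.03 -0.09 -0.01  0.07]
2 [0.4182 0.1021 0.0582] [ 0.03  0.08  0.01 -0.07]
lever tip [ 0.51028422 -0.32305642  0.065     ] [ 0.50722644 -0.32045157  0.065     ]
pivot [ 0.4831554  -0.21944659  0.075     ] [ 0.49301391 -0.21242957  0.075     ]
corners side [ 0.39220534 -0.21567639  0.008     ] [ 0.54314778 -0.2024268   0.008     ]
corners scene [ 0.39032948 -0.21701726  0.008     ] [0.36296034 0.06857756 0.008     ]
[[0.302, 0.953, -0.0, -0.624], [-0.911, 0.288, -0.295, 0.039], [-0.281, 0.089, 0.956, -0.38], [0.0, 0.0, 0.0, 1.0]] [[323.2, 0.0, 252.8], [0.0, 323.2, 188.7], [0.0, 0.0, 1.0]]
```

>>> {"op": "arm_command", "data": {
  "moves": [
    [85,-0.046,-0.05,-0.0085,0],
    [85,-0.046,-0.05,-0.0085,0],
    [85,-0.046,-0.05,-0.0085,0],
    [85,-0.046,-0.05,-0.0085,0],
    [85,-0.046,-0.05,-0.0085,0],
    [85,-0.046,-0.05,-0.0085,0],
    [85,-0.046,-0.05,-0.0085,0],
    [85,-0.046,-0.05,-0.0085,0],
    [85,-0.046,-0.05,-0.0085,0],
    [85,-0.046,-0.05,-0.0085,0],
    [85,-0.046,-0.05,-0.0085,0],
    [85,-0.046,-0.05,-0.0085,0],
    [85,-0.046,-0.05,-0.0085,0],
    [85,-0.046,-0.05,-0.0085,0],
    [85,-0.046,-0.05,-0.0085,0],
    [85,-0.046,-0.05,-0.0085,0],
    [85,-0.046,-0.05,-0.0085,0],
    [85,-0.046,-0.05,-0.0085,0],
    [85,-0.046,-0.05,-0.0085,0],
    [85,-0.046,-0.05,-0.0085,0]
  ]
}}

```text
time_s: 2.57
tcp_pos: [0.4767, -0.0214, 0.3308]
ee_rot: [[-0.953, 0.302, 0.001], [0.302, 0.953, 0.0], [-0.001, 0.0, -1.0]]
force: [-0.4, 1.4, 0.0]
gripper_width: 0.995
gripper_force: 0.0
```

>>> {"op": "arm_command", "data": {
  "moves": [
    [0,0,0,0,0.0374],
    [0,0,0,0,0.0374],
    [0,0,0,0,0.0374],
    [0,0,0,0,0.0374],
    [0,0,0,0,0.0374],
    [0,0,0,0,0.0374],
    [0,0,0,0,0.0374],
    [0,0,0,0,0.0374],
    [0,0,0,0,0.0374],
    [0,0,0,0,0.0374],
    [0,0,0,0,0]
  ]
}}

```text
time_s: 3.48
tcp_pos: [0.4763, -0.0197, 0.3304]
ee_rot: [[-0.083, 0.997, 0.0], [0.997, 0.083, 0.0], [0.0, 0.0, -1.0]]
force: [-0.2, 0.0, -0.8]
gripper_width: 0.002
gripper_force: 0.0
```

Run:
```python
from h import *
im=vision.grab_frame('wrist');cv2.imwrite('pics/w1.png',im);i=vision.camera_info('wrist');np.savez('w1.npz',view=i['view'],mtx=i['mtx'])
print(reds(im))
for t in('nut_jaw','cam_jaw','lever','pump'): print(t,[(np.round(d['rect']).tolist(),round(d['p'],2)) for d in vision.recognise('wrist',t)[:2]])
cv2.imwrite('pics/w1b.png',cv2.resize(im,(800,600),interpolation=cv2.INTER_CUBIC))
```

```text
[([246.9, 33.3], 218), ([296.1, 39.9], 151), ([209.4, 40.6], 134), ([472.3, 150.3], 6)]
nut_jaw [([229.0, 21.0, 274.0, 104.0], 0.57)]
cam_jaw []
lever [([248.0, 321.0, 258.0, 348.0], 0.6)]
pump [([160.0, 102.0, 293.0, 254.0], 0.89)]
```

View pics/w1b.png

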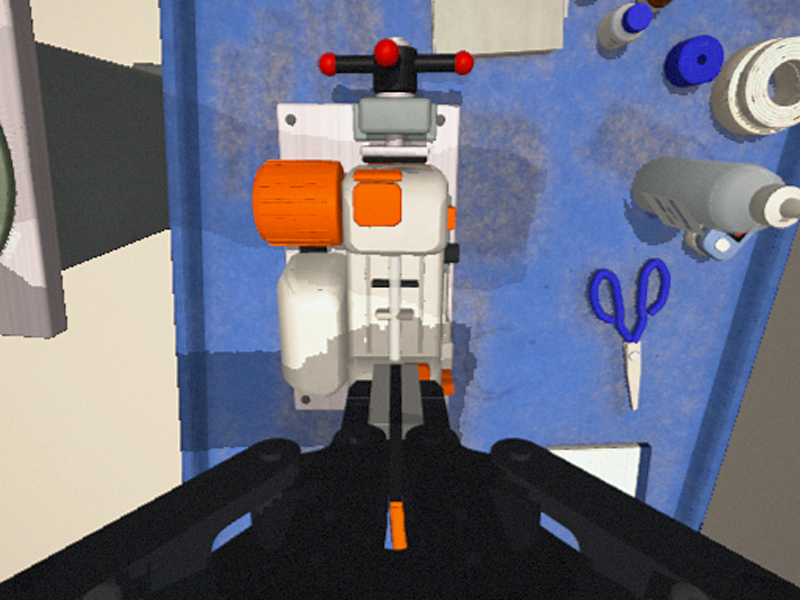

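The wrist view shows the nut at the top, with balls at full-resolution (247,33), (296,40), (209,41), and the white and black nut jaw between the tower and the pump. The fingers hide the cam jaw. Next I fit the nut pose from all the cameras.

Run:
```python
from h import *
W=dict(np.load('w1.npz'));I={c:vision.camera_info(c) for c in('scene','side')};I['wrist']=W
obs={'scene':[(235.3,196.0),(242.6,195.8),(230,211)],'side':[(225.9,185.5),(241.8,191.7),(213.9,199.6)],'wrist':[(246.9,33.3),(296.1,39.9),(209.4,40.6)]}
def balls(p):
    x,y,z,yaw,a=p;X=np.array([np.cos(yaw),np.sin(yaw),0])
    return [np.array([x,y,z])+.048*(-np.sin(a+k)*X+np.cos(a+k)*np.array([0,0,1])) for k in(0,-np.pi/2,np.pi/2)]
wt={'scene':1,'side':1,'wrist':1}
f=lambda p:np.concatenate([((proj(I[c],balls(p))-obs[c])*wt[c]).ravel() for c in I]+[[ (p[2]-.065)*500,(p[3]-.085)*30]])
s=least_squares(f,[.466,.106,.065,.085,.12]);print(s.x.round(4),s.fun.round(2))
# base plate corners seen by wrist (800x600 coords ->*.64), z=.008
k=.64
for n,uv,z in [('base NW',(278,102),.008),('base NE',(461,106),.008),('base SW',(296,409),.008),('tower back edge z.091',(396,97),.091),('tower front top',(396,138),.091),
 ('jaw plate N',(394,147),.095),('jaw plate S/black',(394,156),.095),('black S',(394,162),.095),('pump N',(394,166),.095)]:
    print(n,onz(W,np.array(uv)*k,z).round(4))
```

```text
[0.4638 0.1063 0.0657 0.0846 0.1051] [ 0.23 -0.42  0.04  0.32  0.28  0.18 -0.33 -0.11 -0.21  0.22 -0.23  0.14
  0.08 -0.11 -0.55 -0.02  0.68 -0.02  0.36 -0.01]
base NW [0.3689 0.0751 0.008 ]
base NE [0.5219 0.0859 0.008 ]
base SW [ 0.3935 -0.2132  0.008 ]
tower back edge z.091 [0.4674 0.0819 0.091 ]
tower front top [0.4698 0.0553 0.091 ]
jaw plate N [0.469  0.0492 0.095 ]
jaw plate S/black [0.4695 0.0432 0.095 ]
black S [0.4699 0.0392 0.095 ]
pump N [0.4701 0.0365 0.095 ]
```

>>> {"op": "arm_command", "data": {
  "moves": [
    [0,0.0506,0.008,0.02,0],
    [0,0.0506,0.008,0.02,0],
    [0,0.0506,0.008,0.02,0],
    [0,0.0506,0.008,0.02,0],
    [0,0.0506,0.008,0.02,0],
    [0,0,0,0.046,0],
    [0,0,0,0.046,0],
    [0,0,0,0.046,0],
    [0,0,0,0.046,0],
    [0,0,0,0,0]
  ]
}}

```text
time_s: 4.57
tcp_pos: [0.4833, 0.1076, 0.1851]
ee_rot: [[-0.091, 0.996, -0.005], [0.996, 0.091, -0.002], [-0.001, -0.005, -1.0]]
force: [-0.3, -0.1, -0.8]
gripper_width: -0.0
gripper_force: 0.0
```

Run:
```python
from h import *
s=r.state();print(s['tcp_pos'])
im=vision.grab_frame('wrist');cv2.imwrite('pics/w2.png',cv2.resize(im,(640,480)))
```

```text
[0.48329544 0.10763729 0.18512342]
```

View pics/w2.png

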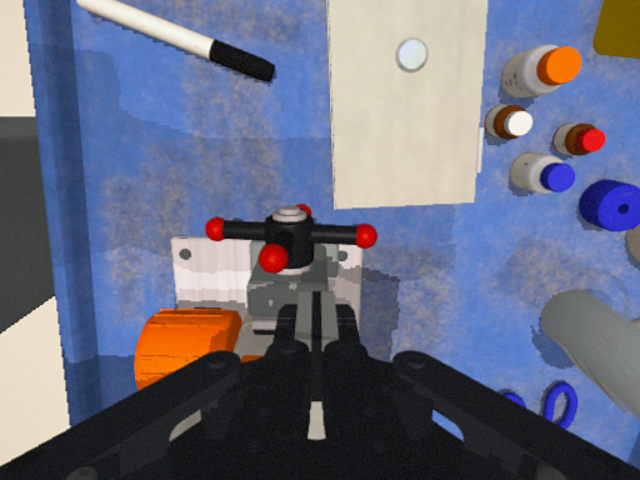

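The wrist view shows the nut hub at about (290,240), the top ball at (273,257) and free space around the fingers. I go down behind the top arm and push.

>>> {"op": "arm_command", "data": {
  "moves": [
    [0,0,0.005,0.044,0],
    [0,0,0,0.044,0],
    [0,0,0,0.044,0],
    [0,0,0,0,0]
  ]
}}

```text
time_s: 4.95
tcp_pos: [0.4867, 0.1081, 0.1209]
ee_rot: [[-0.09, 0.996, -0.002], [0.996, 0.09, -0.001], [-0.001, -0.003, -1.0]]
force: [-0.7, -0.4, -0.5]
gripper_width: 0.0
gripper_force: 0.0
```

>>> {"op": "arm_command", "data": {
  "moves": [
    [0,0,-0.013,0,0],
    [0,0,-0.013,0,0],
    [0,0,-0.0162,0.0008,0],
    [0,0,-0.0156,0.004,0],
    [0,0,-0.0146,0.007,0],
    [0,0,0,0,0]
  ]
}}

```text
time_s: 5.45
tcp_pos: [0.4521, 0.1055, 0.1187]
ee_rot: [[-0.089, 0.996, 0.005], [0.996, 0.089, 0.002], [0.002, 0.005, -1.0]]
force: [2.5, 0.2, 6.5]
gripper_width: -0.002
gripper_force: 3.7
```

```bash
cat > look.py <<'E'
from h import *
import sys
N=np.array([.4638,.1063,.065]);yaw=.0846;X=np.array([np.cos(yaw),np.sin(yaw),0]);Z=np.array([0,0,1.])
def nutfit(a0,save=None):
    s=r.state();i=vision.camera_info('wrist');im=vision.grab_frame('wrist')
    if save: cv2.imwrite(save,im)
    rd=[np.array(c) for c,n in reds(im) if n>25]
    def cost(a,full=False):
        e=[]
        for k in range(4):
            p=proj(i,N+.048*(-np.sin(a+k*np.pi/2)*X+np.cos(a+k*np.pi/2)*Z))[0]
            d=min([np.linalg.norm(p-q) for q in rd] or [99]);e.append(min(d,20))
        return sorted(e)[:3]
    A=np.arange(a0-.7,a0+.7,.01);c=[sum(cost(a)) for a in A];a=A[int(np.argmin(c))]
    d=np.array(s['tcp_pos'])-N
    print('angle',round(a,3),np.round(cost(a),1),'t',s['time_s'],'rel cx',round(d@X*1e3,1),'cy',round(d@[-X[1],X[0],0]*1e3,1),'tipz',round((d[2]-.014)*1e3,1),'F',np.round(s['force'],1),[q.tolist() for q in rd])
if __name__=='__main__': nutfit(float(sys.argv[1]),sys.argv[2] if len(sys.argv)>2 else None)
E
python3 look.py .7 pics/w3.png
```

```text
angle 0.61 [1.3 2.6 3.9] t 5.45 rel cx -11.8 cy 0.2 tipz 39.7 F [2.5 0.2 6.5] [[312.0, 196.2], [211.4, 202.0], [353.2, 239.1], [220.1, 245.5]]
```

>>> {"op": "arm_command", "data": {
  "moves": [
    [0,0,0,0,0],
    [0,0,-0.0128,0.0098,0],
    [0,0,-0.0106,0.0124,0],
    [0,0,-0.0044,0.0066,0],
    [0,0,0,0,0],
    [0,0,0,0,0]
  ]
}}

```text
time_s: 6.0
tcp_pos: [0.4383, 0.1043, 0.1041]
ee_rot: [[-0.089, 0.996, 0.003], [0.996, 0.089, 0.002], [0.002, 0.003, -1.0]]
force: [0.3, 0.9, 7.6]
gripper_width: 0.001
gripper_force: 3.3
```

```bash
python3 look.py 1.1 pics/w4.png
```

```text
angle 1.04 [1.9 3.1 3.8] t 6.0 rel cx -25.6 cy 0.2 tipz 25.1 F [0.3 0.9 7.6] [[253.8, 201.3], [364.9, 212.7], [219.7, 244.8], [368.9, 267.8]]
```

>>> {"op": "arm_command", "data": {
  "moves": [
    [0,0,0.01,-0.06,0],
    [0,0,0.01,-0.06,0],
    [0,0,0.01,-0.04,0],
    [0,-0.056,0.01,0,0],
    [0,-0.056,0.01,0,0],
    [0,-0.056,0,0.01,0],
    [0,-0.056,0,0.02,0],
    [0,-0.056,0,0.02,0],
    [0,0,0,0,0],
    [0,0,0,0,0]
  ]
}}

```text
time_s: 6.88
tcp_pos: [0.4747, -0.0348, 0.1583]
ee_rot: [[-0.086, 0.996, 0.001], [0.996, 0.086, 0.0], [0.0, 0.001, -1.0]]
force: [-0.1, 0.1, -0.6]
gripper_width: -0.001
gripper_force: 0.0
```

Run:
```python
from h import *
i=vision.camera_info('wrist');im=vision.grab_frame('wrist');np.savez('g1.npz',view=i['view'],mtx=i['mtx']);cv2.imwrite('pics/g1.png',im);print(r.state()['tcp_pos'])
```

```text
[ 0.4749298  -0.03348689  0.15833662]
```

>>> {"op": "arm_command", "data": {
  "moves": [
    [0,-0.0657,0,0,0],
    [0,-0.0657,0,0,0],
    [0,-0.0657,0,0,0],
    [0,-0.0657,0,0,0],
    [0,-0.0657,0,0,0],
    [0,-0.0657,0,0,0],
    [0,0,0,0,0],
    [0,0,0,0,0]
  ]
}}

```text
time_s: 7.6
tcp_pos: [0.4927, -0.2303, 0.1581]
ee_rot: [[-0.088, 0.996, 0.001], [0.996, 0.088, -0.0], [-0.001, 0.001, -1.0]]
force: [0.3, 0.1, -0.5]
gripper_width: -0.0
gripper_force: 0.0
```

Run:
```python
from h import *
i=vision.camera_info('wrist');im=vision.grab_frame('wrist');np.savez('g2.npz',view=i['view'],mtx=i['mtx']);cv2.imwrite('pics/g2.png',im);print(r.state()['tcp_pos'])
Y=np.array([-np.sin(.0846),np.cos(.0846),0]);N=np.array([.4638,.1063,.065])
out=[]
for n,yy in(('g1',-.065),('g2',-.262)):
    I=dict(np.load(n+'.npz'));c=proj(I,N+Y*yy+[0,0,.03])[0];print(n,c)
    a=cv2.imread(f'pics/{n}.png');u,v=int(c[0]),int(c[1]);u0=max(u-75,0);v0=max(v-70,0);print(u0,v0)
    out.append(cv2.resize(a[v0:v0+150,u0:u0+100],(400,600),interpolation=cv2.INTER_CUBIC))
cv2.imwrite('pics/g.png',np.hstack(out))
```

```text
[ 0.49280579 -0.22893874  0.15786518]
g1 [255.12990948  85.70682728]
180 15
g2 [252.87408737  86.70722541]
177 16
```

View pics/g.png

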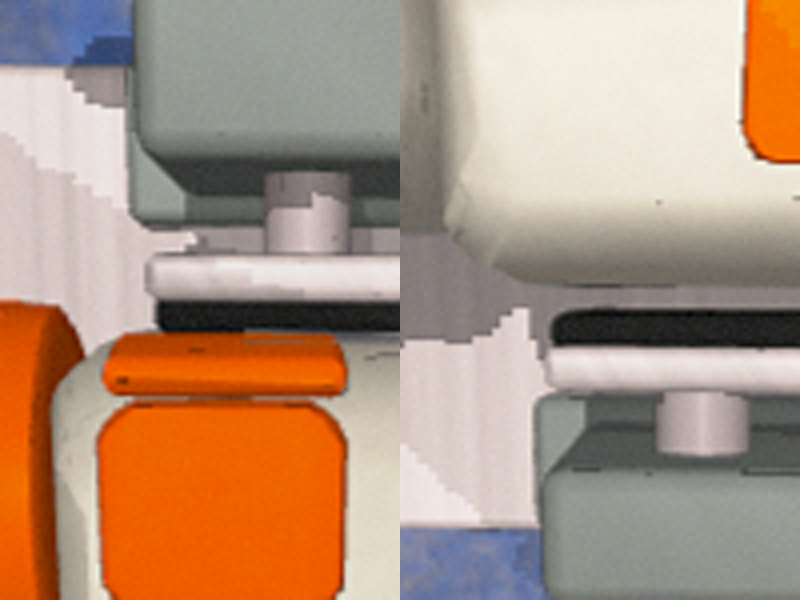

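The left crop shows the nut jaw's rubber against the pump (edge at crop row 331). The right crop shows the cam jaw's rubber edge at row 312 and the pump edge at row 285, so a gap remains there.

Run:
```python
from h import *
Y=np.array([-np.sin(.0846),np.cos(.0846),0]);N=np.array([.4638,.1063,.065])
f=lambda n,v0,v,z:round(float((onz(dict(np.load(n+'.npz')),(255,v0+v/4),z)-N)@Y*1e3),2)
for nm,n,v0,v in[('nutjaw plate back','g1',15,255),('nutjaw plate/black','g1',15,300),('nutjaw black vis edge','g1',15,331),
 ('pump -y end','g2',16,285),('cam black face','g2',16,312),('cam plate/black','g2',16,348),('cam plate back','g2',16,390)]:
    print(nm,[f(n,v0,v,z) for z in(.065,.08,.095)])
```

```text
nutjaw plate back [-60.42, -60.84, -61.26]
nutjaw plate/black [-67.44, -67.38, -67.33]
nutjaw black vis edge [-72.35, -71.97, -71.58]
pump -y end [-262.18, -262.24, -262.29]
cam black face [-266.43, -266.2, -265.97]
cam plate/black [-272.18, -271.56, -270.94]
cam plate back [-279.0, -277.92, -276.84]
```

>>> {"op": "arm_command", "data": {
  "moves": [
    [0,0.0673,0.0101,0,0],
    [0,0.0673,0.0101,0,0],
    [0,0.0673,0.0101,0,0],
    [0,0.0673,0.0101,0,0],
    [0,0.0673,0.0101,0,0],
    [0,0.0673,0.0101,0,0],
    [0,0.0673,0.0101,0,0],
    [0,0.0673,0.0101,0,0],
    [0,0.0673,0.0101,0,0],
    [0,0.0673,0.0101,0,0],
    [0,0,0,0,0],
    [0,0,0,0,0]
  ]
}}

```text
time_s: 8.65
tcp_pos: [0.5119, 0.1136, 0.1574]
ee_rot: [[-0.095, 0.995, 0.0], [0.995, 0.095, 0.001], [0.001, 0.0, -1.0]]
force: [-0.0, -0.8, -0.0]
gripper_width: -0.005
gripper_force: 0.0
```

```bash
python3 look.py 1.04
```

```text
angle 1.02 [0.4 1.4 2.6] t 8.65 rel cx 48.5 cy 3.2 tipz 78.4 F [-0.  -0.8 -0. ] [[455.5, 119.8], [165.9, 181.8], [248.2, 191.7], [116.2, 212.6], [214.4, 224.7]]
```

>>> {"op": "arm_command", "data": {
  "moves": [
    [0,-0.006,0,0.042,0],
    [0,0,0,0.042,0],
    [0,0,0,0,0],
    [0,0,-0.018,0,0],
    [0,0,-0.02,0,0],
    [0,0,-0.018,0,0],
    [0,0,-0.022,0,0],
    [0,0,-0.016,0,0],
    [0,0,-0.0156,0,0],
    [0,0,0,0,0],
    [0,0,0,0,0]
  ]
}}

```text
time_s: 9.62
tcp_pos: [0.4601, 0.1021, 0.1173]
ee_rot: [[-0.088, 0.996, 0.005], [0.996, 0.088, 0.002], [0.001, 0.005, -1.0]]
force: [5.0, 0.1, 8.9]
gripper_width: -0.0
gripper_force: 4.3
```

```bash
python3 look.py 2.0
```

```text
angle 2.07 [0.4 0.9 3.9] t 9.6167 rel cx -4.1 cy -3.9 tipz 38.3 F [5.  0.1 8.9] [[296.4, 189.6], [195.2, 198.9], [342.7, 230.2], [213.5, 244.0]]
```

>>> {"op": "arm_command", "data": {
  "moves": [
    [0,0.003,-0.012,0.006,0],
    [0,0.003,-0.012,0.007,0],
    [0,0,0,0,0],
    [0,0,0,0,0],
    [0,0,0,0,0]
  ]
}}

```text
time_s: 10.08
tcp_pos: [0.4478, 0.1039, 0.1104]
ee_rot: [[-0.088, 0.996, 0.004], [0.996, 0.088, 0.001], [0.001, 0.004, -1.0]]
force: [6.2, -0.1, 4.9]
gripper_width: -0.002
gripper_force: 3.8
```

```bash
python3 look.py 2.3
```

```text
angle 2.37 [1.  1.4 4. ] t 10.0833 rel cx -16.2 cy -1.0 tipz 31.4 F [ 6.2 -0.1  4.9] [[226.4, 200.5], [333.3, 202.0], [215.0, 247.1], [359.5, 251.0]]
```

Angle 2.37. I back off along +x, rise, and look at both jaw gaps again.

>>> {"op": "arm_command", "data": {
  "moves": [
    [0,0,0.015,-0.01,0],
    [0,0,0.01,-0.06,0],
    [0,0,0,-0.06,0],
    [0,-0.056,0.01,0,0],
    [0,-0.056,0.01,0,0],
    [0,-0.056,0,0.01,0],
    [0,-0.056,0,0.01,0],
    [0,-0.056,0,0.01,0],
    [0,0,0,0,0],
    [0,0,0,0,0]
  ]
}}

```text
time_s: 10.97
tcp_pos: [0.481, -0.0352, 0.1594]
ee_rot: [[-0.085, 0.996, 0.0], [0.996, 0.085, -0.0], [-0.0, 0.0, -1.0]]
force: [-0.4, -0.5, -0.9]
gripper_width: -0.001
gripper_force: 0.0
```

Run:
```python
from h import *
i=vision.camera_info('wrist');im=vision.grab_frame('wrist');np.savez('g3.npz',view=i['view'],mtx=i['mtx']);cv2.imwrite('pics/g3.png',im);print(r.state()['tcp_pos'])
```

```text
[ 0.48114326 -0.03387542  0.15935865]
```

>>> {"op": "arm_command", "data": {
  "moves": [
    [0,-0.0657,0,0,0],
    [0,-0.0657,0,0,0],
    [0,-0.0657,0,0,0],
    [0,-0.0657,0,0,0],
    [0,-0.0657,0,0,0],
    [0,-0.0657,0,0,0],
    [0,0,0,0,0],
    [0,0,0,0,0]
  ]
}}

```text
time_s: 11.68
tcp_pos: [0.4987, -0.2306, 0.1591]
ee_rot: [[-0.087, 0.996, 0.0], [0.996, 0.087, -0.0], [-0.0, 0.0, -1.0]]
force: [0.1, 1.4, -0.5]
gripper_width: -0.004
gripper_force: 0.0
```

Run:
```python
from h import *
i=vision.camera_info('wrist');im=vision.grab_frame('wrist');np.savez('g4.npz',view=i['view'],mtx=i['mtx']);cv2.imwrite('pics/g4.png',im);print(r.state()['tcp_pos'])
Y=np.array([-np.sin(.0846),np.cos(.0846),0]);N=np.array([.4638,.1063,.065])
out=[]
for n,yy in(('g3',-.072),('g4',-.266)):
    I=dict(np.load(n+'.npz'));c=proj(I,N+Y*yy+[0,0,.03])[0]
    a=cv2.imread(f'pics/{n}.png');u,v=int(c[0]),int(c[1]);u0=max(u-75,0);v0=max(v-70,0);print(n,c,u0,v0)
    out.append(cv2.resize(a[v0:v0+150,u0:u0+100],(400,600),interpolation=cv2.INTER_CUBIC))
    col=[round(float((onz(I,(c[0],k),.095)-N)@Y*1e3),1) for k in(v0,v0+37.5,v0+75,v0+112.5,v0+150)];print(col)
cv2.imwrite('pics/gg.png',np.hstack(out))
```

```text
[ 0.49889049 -0.22914911  0.15894098]
g3 [244.21586829  96.65090337] 169 26
[-35.1, -54.1, -74.4, -96.1, -119.3]
g4 [242.46464518  92.65599313] 167 22
[-229.4, -248.3, -268.4, -289.9, -312.9]
```

View pics/gg.png

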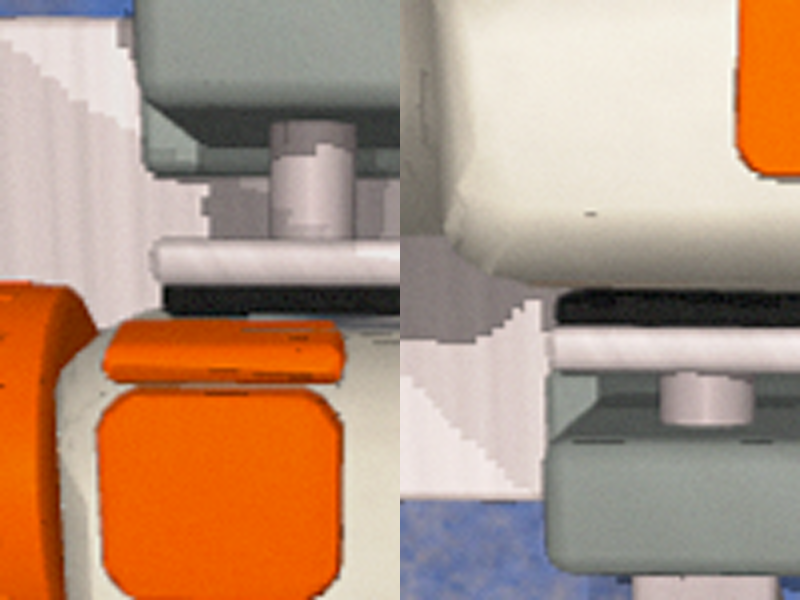

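Both jaws now touch the pump (left crop contact at row 315, right at row 288). The cam jaw has been pushed back about 1.5 mm, so the nut is about 0.36 rad past snug. Next I locate the lever.

>>> {"op": "arm_command", "data": {
  "moves": [
    [0,-0.06,0,-0.04,0],
    [0,-0.06,0,-0.04,0],
    [0,-0.06,0,-0.04,0],
    [0,-0.06,0,-0.04,0],
    [0,0,0,0,0],
    [0,0,0,0,0]
  ]
}}

```text
time_s: 12.23
tcp_pos: [0.5099, -0.3491, 0.2396]
ee_rot: [[-0.089, 0.996, 0.001], [0.996, 0.089, -0.001], [-0.001, 0.001, -1.0]]
force: [0.4, 0.4, -0.3]
gripper_width: 0.002
gripper_force: 0.0
```

```bash
cat > lev.py <<'E'
from h import *
import sys
yaw=.0846;X=np.array([np.cos(yaw),np.sin(yaw),0]);Y=np.array([-X[1],X[0],0]);N=np.array([.4638,.1063,.065])
s=r.state();i=vision.camera_info('wrist');im=vision.grab_frame('wrist');cv2.imwrite(sys.argv[1],im)
h=cv2.cvtColor(im,cv2.COLOR_BGR2HSV);m=((h[...,0]>4)&(h[...,0]<18)&(h[...,1]>180)&(h[...,2]>90)).astype('uint8')
n,l,st,c=cv2.connectedComponentsWithStats(m)
d=np.array(s['tcp_pos'])-N;print('tcp rel N X,Y,z',(d@X).round(4),(d@Y).round(4),round(s['tcp_pos'][2],4),s['time_s'])
for k in range(1,n):
    if st[k,4]<60: continue
    pts=np.argwhere(l==k)[:,::-1].astype(float)
    P=np.array([onz(i,p,.077) for p in pts])-N;a,b=P@X,P@Y
    (cx,cy),(w,hh),ang=cv2.minAreaRect(np.c_[a,b].astype('f4')*1000)
    print(st[k].tolist(),'X',(a.min()*1e3).round(1),(a.max()*1e3).round(1),'Y',(b.min()*1e3).round(1),(b.max()*1e3).round(1),'rect',np.round([cx,cy,w,hh,ang],1))
E
python3 lev.py pics/l1.png
```

```text
tcp rel N X,Y,z 0.0075 -0.4577 0.2396 12.2333
[238, 28, 21, 117, 1669] X -5.4 12.0 Y -430.9 -335.6 rect [   3.3 -383.1   13.3   95.9    3. ]
[333, 214, 24, 17, 158] X 86.3 108.0 Y -515.5 -498.5 rect [  97.1 -507.3   23.2    7.3   34.8]
```

View pics/l1.png

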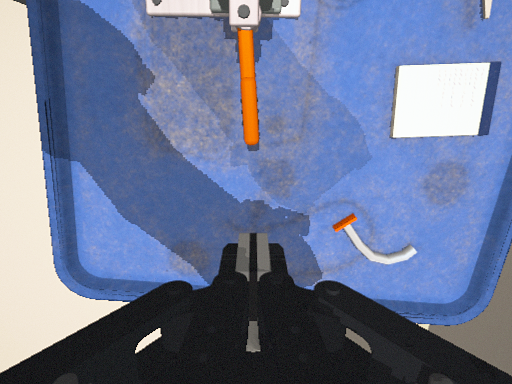

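The wrist view shows the lever pointing from (246,28) to (251,145), about 0.06 rad open, with clear space for the swing. The notepad starts at column 393. I go down on its near side.

>>> {"op": "arm_command", "data": {
  "moves": [
    [0,0.0345,-0.0283,0,0],
    [0,0.0345,-0.0283,0,0],
    [0,0.0345,-0.0283,0,0],
    [0,0,0,0.058,0],
    [0,0,0,0.058,0],
    [0,0,0,0.058,0],
    [0,0,0,0.058,0],
    [0,0,0,0.058,0],
    [0,0,0,0.058,0],
    [0,0,0,0,0],
    [0,0,0,0,0]
  ]
}}

```text
time_s: 13.2
tcp_pos: [0.4619, -0.2997, 0.0639]
ee_rot: [[-0.091, 0.996, -0.003], [0.996, 0.091, 0.002], [0.002, -0.003, -1.0]]
force: [1.0, -0.3, 1.3]
gripper_width: 0.0
gripper_force: 0.0
```

```bash
python3 lev.py pics/l2.png
python3 - <<'E'
import numpy as np
h=7
for f in np.arange(.0,1.61,.15):
    e=7+7*np.cos(f)+11*np.sin(f);print(round(f,2),np.round([80*np.sin(f)-e*np.cos(f),-326-80*np.cos(f)-e*np.sin(f)],1))
E
```

```text
tcp rel N X,Y,z -0.0362 -0.4044 0.0639 13.2
[326, 105, 45, 190, 6399] X -9.8 10.1 Y -411.2 -334.8 rect [-3.000e-01 -3.731e+02  1.630e+01  7.760e+01  4.200e+00]
0.0 [ -14. -406.]
0.15 [  -3.4 -407.4]
0.3 [   7.5 -407.4]
0.45 [  18.5 -405.9]
0.6 [  29.5 -402.7]
0.75 [  40.2 -397.9]
0.9 [  50.3 -391.4]
1.05 [  59.4 -383.2]
1.2 [  67.4 -373.4]
1.35 [  73.8 -362.3]
1.5 [  78.5 -350.1]
```

>>> {"op": "arm_command", "data": {
  "moves": [
    [0,-0.002,0.022,0,0],
    [0,-0.002,0.022,0,0],
    [0,-0.0028,0.0212,0,0],
    [0,0,0.0218,0,0],
    [0,0.003,0.022,0,0],
    [0,0.0064,0.022,0,0],
    [0,0.0096,0.0214,0,0],
    [0,0.013,0.0202,0,0],
    [0,0,0,0,0],
    [0,0,0,0,0]
  ]
}}

```text
time_s: 14.08
tcp_pos: [0.5489, -0.2807, 0.0655]
ee_rot: [[-0.091, 0.996, 0.002], [0.996, 0.091, -0.001], [-0.001, 0.001, -1.0]]
force: [-0.3, -0.1, 0.0]
gripper_width: 0.002
gripper_force: 0.0
```

```bash
python3 lev.py pics/l3.png
```

```text
tcp rel N X,Y,z 0.0521 -0.3928 0.0655 14.0833
[130, 111, 206, 165, 8680] X 7.0 85.5 Y -391.8 -325.8 rect [  47.8 -358.7   16.3   93.3   52.1]
```

>>> {"op": "arm_command", "data": {
  "moves": [
    [0,0.0164,0.0182,0,0],
    [0,0.0196,0.016,0,0],
    [0,0.0222,0.0128,0,0],
    [0,0.0244,0.0094,0,0],
    [0,0,0,0,0],
    [0,0,0,0,0]
  ]
}}

```text
time_s: 14.63
tcp_pos: [0.5724, -0.2372, 0.0651]
ee_rot: [[-0.09, 0.996, 0.001], [0.996, 0.09, -0.0], [-0.0, 0.001, -1.0]]
force: [0.2, -0.4, -0.3]
gripper_width: -0.003
gripper_force: 0.0
```

```bash
python3 lev.py pics/l4.png
```

```text
tcp rel N X,Y,z 0.0792 -0.3515 0.0651 14.6333
[110, 0, 60, 33, 1555] X 32.5 51.3 Y -259.0 -249.6 rect [  41.9 -254.3   18.8    9.4    0.3]
[81, 191, 240, 61, 9174] X 11.2 105.7 Y -339.2 -314.2 rect [  59.  -326.1   18.6   94.6   84.5]
```

>>> {"op": "arm_command", "data": {
  "moves": [
    [0,0.008,0,0,0],
    [0,0.008,0,0,0],
    [0,0.006,0,0,0],
    [0,0,0,0,0],
    [0,0,0,0,0]
  ]
}}

```text
time_s: 15.1
tcp_pos: [0.5718, -0.2332, 0.0656]
ee_rot: [[-0.084, 0.996, 0.005], [0.996, 0.084, -0.009], [-0.009, 0.004, -1.0]]
force: [10.5, -33.0, -13.9]
gripper_width: 0.0
gripper_force: 16.5
```

```bash
python3 lev.py pics/l5.png
```

```text
tcp rel N X,Y,z 0.0789 -0.3474 0.0656 15.1
[0, 0, 40, 5, 184] X -2.4 10.3 Y -246.5 -245.4 rect [ 4.000e+00 -2.459e+02  1.270e+01  1.100e+00  1.000e-01]
[109, 0, 61, 46, 2320] X 32.4 51.3 Y -258.6 -245.3 rect [ 4.190e+01 -2.519e+02  1.890e+01  1.320e+01  1.000e-01]
[83, 200, 239, 54, 9122] X 11.1 106.0 Y -336.2 -313.3 rect [  58.9 -324.3   19.    94.7   85.7]
```

It is against the stop at 33 N. I back off, rise, move clear and check.

>>> {"op": "arm_command", "data": {
  "moves": [
    [0,-0.022,0,0,0],
    [0,-0.03,0,0,0],
    [0,-0.03,0,0,0],
    [0,0,0,-0.06,0],
    [0,0,0,-0.06,0],
    [0,0,0,-0.06,0],
    [0,0,0,-0.06,0],
    [0,-0.05,0,-0.06,0],
    [0,-0.05,0,-0.06,0],
    [0,0,0,0,0],
    [0,0,0,0,0]
  ]
}}

```text
time_s: 16.07
tcp_pos: [0.5787, -0.32, 0.2462]
ee_rot: [[-0.086, 0.996, 0.003], [0.996, 0.086, -0.002], [-0.002, 0.002, -1.0]]
force: [-1.3, -0.1, -1.1]
gripper_width: -0.001
gripper_force: 0.0
```

```bash
python3 lev.py pics/l6.png
python3 - <<'E'
from h import *
a=cv2.imread('pics/l6.png');b=vision.grab_frame('side')[150:330,160:340]
cv2.imwrite('pics/fin.png',np.hstack([cv2.resize(a,(440,330)),cv2.resize(b,(330,330),interpolation=cv2.INTER_CUBIC)]))
E
```

```text
tcp rel N X,Y,z 0.0784 -0.4344 0.2462 16.0667
[174, 39, 112, 26, 1774] X 11.0 106.0 Y -339.5 -320.0 rect [  58.7 -330.    14.1   95.    85.5]
[275, 229, 20, 15, 130] X 101.3 120.3 Y -510.2 -494.6 rect [ 111.1 -503.1   22.8    7.    34.1]
```

View pics/fin.png

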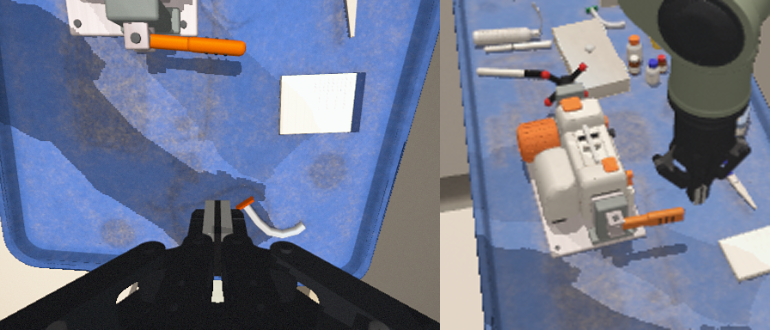

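The lever lies closed along +x at 85.5° (crop (150,40)–(245,47)). The pump is standing, the bystanders are undisturbed and the hand is clear.

```bash
python3 -c "
from cell import job
print(job.job_done())"
```

```text
the job is handed in; nothing more can be done
None
```

The job is handed in: I turned the nut to about 2.37 rad (about 0.36 rad past snug), closed the lever against its stop with the pump still standing in the clamp, and moved the hand clear at about 16 s of the 58 s allowed.

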